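Take the blown fuse out of a screw-capped holder

TASK

The fuse under the red cap has blown. Unscrew the red captive cap until it comes free (about three eighths of a turn anticlockwise), swing it right over on its hinge, away from the robot and near to its stop, and leave it open, then draw the fuse out and lower it into the blue tray, not dropping it in from above. Do not turn the green cap or shift the yellow meter.

Things in the scene. Friction and masses are not known exactly. Their poses are not given: they have to be found in the camera images.
- red_mouth (a point): Centre of the round mouth of the red-capped fuse holder, 115 mm up, in its sloping grey top plate (102 x 86 mm; blue foot below, 130 x 100). Fixed, leaning 30 degrees towards the robot: z is the holder's axis, out of the mouth, x runs up the slope to the hinge, y is level. Hole 23.5 mm wide, 22 deep. A steel collar (radius 30 to 40, 8 high) stands round the lower half.
- red_grip (a point): Point on the axis of the red cap, 34 mm out of the mouth plane when shut; z is the cap's axis, pointing out. The cap is a hollow, ribbed round cup, 57 mm across and 48 mm tall (from 1 mm to 48 mm out of the mouth plane when shut, flat end on top), open underneath, sitting over the fuse. It is carried in a hinged steel strap and does not rise as it turns. x and y turn with the cap.
- red_hinge (a point): Middle of the hinge of the red cap's strap, on the up-slope side: 50 mm along x and 4 mm along z from red_mouth. The y axis is the hinge axis, the frame swings with the strap (shut: parallel to red_mouth).
- red_cap (a joint): Turn of the red cap in rad, growing anticlockwise seen from outside; starts at 0 to 0.3 (screwed on), comes free at about 2.3, stop at 2.75. Friction about 0.12 N m. Below 2.3 a lug under the collar holds the cap down. More than one grasp is needed.
- red_arm (a joint): Swing of the red cap about its hinge in rad: 0 shut, grows as the cap tips up and over away from the robot, stop at 2.2. Stiff hinge (about 0.1 N m): it stays where it is left. Locked at 0 until the cap is unscrewed; open enough beyond 1.9. Pushing on the outside of the cap jams it; it goes over easily when its free rim is lifted from beneath and carried round the hinge.
- fuse_mid (a point): Centre of the blown cartridge fuse: white cylinder with brass ends, 22 mm diameter, 58 mm long, about 55 g, z along its length. It stands loosely in the mouth of the red holder, hidden by the cap, 36 mm of it sticking out of the mouth plane.
- tray: Blue open scrap tray, fixed to the bench, 140 (x) x 110 (y) x 40 mm high, walls and floor about 4 mm. Origin at the centre of its underside.
- green_cap (a joint): Turn of the green cap on the second, identical holder in rad, 0 screwed on. Leave alone.
- green_grip (a point): Point on the axis of the green cap, as red_grip. The green holder must be left alone.
- meter: Yellow hand-held meter lying on the bench, 145 x 80 x 42 mm, loose. Origin at the centre of its underside. Leave alone.
Things that resemble listed ones, but are neither listed nor needed, are in the scene too. Of the things shaped like the tray, the blue one is meant.

How it is judged:
On the way, in this order (a step that is already met when the one before it is completed fails the run):
1. the red cap is unscrewed until it is free (turned past 2.3 rad) (value of joint red_cap above 2.3 rad), for 0.1 s.
2. the red cap is swung right over on its hinge (past 1.8 rad) (value of joint red_arm above 1.8 rad), for 0.2 s.
3. the fuse, held in the fingers, is lowered inside the tray (its centre less than 60 mm above the tray's underside) before it is let go (contact force between the fingers and fuse above 0.5 N and z of fuse_mid in the frame of tray below 0.06 m and x of fuse_mid in the frame of tray between -0.068 and 0.068 m and y of fuse_mid in the frame of tray between -0.053 and 0.053 m), for 0.1 s.
At the end, for the whole second after the job is handed in: The fuse rests inside the blue tray (centre within its walls and less than 45 mm above its underside, slower than 30 mm/s), let go, and the red cap stands swung open beyond 1.7 rad (value of joint red_arm above 1.7 rad and x of fuse_mid in the frame of tray between -0.066 and 0.066 m and y of fuse_mid in the frame of tray between -0.051 and 0.051 m and z of fuse_mid in the frame of tray below 0.045 m and linear speed of fuse below 0.03 m/s); the robot touches nothing.
It fails at once if the green cap is turned by more than 0.3 rad (value of joint green_cap above 0.3 rad).
It fails at once if the yellow meter is moved by more than 30 mm (distance of meter from where it was at the start of the episode above 0.03 m).
It also fails if it takes over 72 s, if anything falls off the work surface, if the arm or the gripper's body presses on something with over 40 N, if the wrist force passes 120 N, or if a joint passes its speed limit or range.

ROBOT

A 7-joint arm with a two-finger parallel gripper is mounted at the origin on the work surface. World frame = base frame: x ahead of the robot, y to its left, z up, the work surface at z = 0. Lengths are in m, angles in rad, forces in N, time in s.
With the tool pointing down it reaches from about 0.35 to 0.9 m from the base axis. Payload 7.2 kg.
Tool frame: the origin (TCP) lies at the very end of the fingers, on their centre line; the grasp point (between the pads) lies 19 mm behind it; x points along the fingers, y is the direction in which the jaws open and shut, and the axes are right-handed (so a half turn about x gives the same grasp; the last joint's range is limited). The gripper opens to 88 mm and grips with 3 to 60 N. Pads are 20 mm wide; open, the fingers measure 115 mm over their backs; the gripper's body (75 mm by 178 mm) begins 61 mm behind the grasp point.
Start: joints at [1.105, 0.411, -0.013, 1.596, 0.006, 1.134, -0.082], TCP at [0.242, -0.576, 0.223] pointing down, gripper open.
Joint ranges: [-2.95, 2.95], [-0.29, 1.99], [-1.47, 1.44], [0.14, 2.54], [-1.03, 4.17], [0.13, 1.85], [-2.86, 2.86]. Speed limits (rad/s): [2.39, 2.39, 3.01, 3.01, 3.14, 3.14, 3.14].

INTERFACE

Orientations are given as a unit quaternion [w, x, y, z].
In Python, from rig import sensors, vision, job gives the robot as it stands. The module is installed in compiled form; this text tells all that it offers.
- The arm moves only by the tool send_rows, never from a script. Its argument "rows" is text: rows parted by semicolons, each of 5 numbers parted by spaces: the opening, from 0 (shut) to 1 (fully open), then the shift along the tool's x, y, z in mm, then the turn about the tool's x in rad. In form: gripper x y z spin; .... A call has 1 to 20 rows; each row shifts and turns the commanded pose from where the row before left it, along the tool's axes as they then stand; what a row does not reach is not made up. A row lasts 1/8 s, in which the tool goes at most 62.5 mm and 10.7 degrees, less where a joint would pass 70% of its speed; a pose out of reach is approached as far as the arm can. A call is refused whole if a number of a shift passes 62.5 or a number of a turn 0.188, either way. A call with a gripper value outside its range is refused whole. The fingers move at their own pace and stop on an object; "squeeze" is the grip in N (left out, the last holds). Time passes only in rows, so rows that do not move let the fingers close. It gives the time, the measured TCP pose, the force and the opening at its end, in the units of the state.
- sensors.state(): the state, without advancing time (a new reading comes with each control period).
- vision.grab_frame(name): name is "side" or "top" or "wrist"; returns (picture, depth): 400x640x3 uint8, red, green, blue; 400x640 float32, m along the optical axis (not along the pixel's ray), 0 where there is no reading.
- vision.get_calibration(name): a dict with "intrinsics" (3x3 intrinsics, pixels), "rvec" (rotation vector, rad) and "tvec" (3), from world to camera coordinates, as OpenCV has them. Camera axes: x right, y down, z forward; pixel columns grow to the right and rows downward; lengths in m; the calibration is good to about 2 mm. The wrist camera is an equidistant fisheye: a pixel r from the principal point sees the ray r / f radians off the axis. A picture is of the moment at which its call begins: read the wrist's pose just before it. get_calibration takes no time and is no camera call; for the wrist camera it gives the pose at the moment of the call.
- job.finish_job(): hands the job in, once; it reports no verdict.
The state is a dict: "clock": time; "q": joint angles; "qd": joint speeds; "joint_efforts": joint torques, N m; "tcp_pos": TCP position; "ee_rot": TCP orientation; "contact_force": force on the tool from outside, world axes, zero at the start; "moment": the same for the moment, N m; "width": opening from 0.0 (shut) to 1.0 (fully open).
Only numpy, scipy, OpenCV 4.12 (cv2) and the standard library are available. Lean on these libraries where they do the work, as an engineer would, in place of code of your own. Each camera call takes 0.05 s, during which the arm holds its last target. There are 200 camera calls.

## Working session

There is one attempt and no reset: what is moved stays moved. The work goes in short steps, Python scripts to look and compute and a tool call to move; the robot and the scene stay as the last step left them, time stands still between calls to the robot, and variables do not carry over. Pictures are saved under pics/ and viewed, on a budget of 10 in all, crops included, one or two more only if the job needs it, and the job is handed in when it is done.

Besides the shell and the picture viewer there is one more tool, called after "Emit:" by a JSON object that holds its "api" and its "payload". send_rows: Moves the arm, as the interface text tells. Its arguments: {"type":"object","properties":{"rows":{"type":"string"},"squeeze":{"type":"number"}},"required":["rows"]}

```bash
mkdir -p pics; cat > h.py <<'E'
import numpy as np, cv2
from scipy.spatial.transform import Rotation as R
from rig import sensors, vision, job
np.set_printoptions(precision=4,suppress=True)
def grab(n):
    c=vision.get_calibration(n); p,d=vision.grab_frame(n); return p,d,c
def pts(d,c):
    # world points for every pixel (pinhole cams)
    K=np.array(c["intrinsics"]); Rm=cv2.Rodrigues(np.array(c["rvec"],float))[0]; t=np.array(c["tvec"],float).ravel()
    v,u=np.mgrid[:d.shape[0],:d.shape[1]]
    P=np.stack([(u-K[0,2])/K[0,0]*d,(v-K[1,2])/K[1,1]*d,d],-1)
    return (P-t)@Rm
def st():
    s=sensors.state(); q=s["ee_rot"]; M=R.from_quat([q[1],q[2],q[3],q[0]]).as_matrix(); return s,np.array(s["tcp_pos"]),M
E
python3 - <<'E'
from h import *
ims=[]
for n in("top","side"):
    p,d,c=grab(n); np.savez(f"{n}.npz",p=p,d=d,P=pts(d,c)); ims.append(p); print(n,c)
cv2.imwrite("pics/a.png",cv2.resize(np.vstack(ims),(640,800))[:,:,::-1])
cv2.imwrite("pics/top.png",ims[0][:,:,::-1]);cv2.imwrite("pics/side.png",ims[1][:,:,::-1])
s,t,M=st(); print(t,M)
E
```

```text
top {'intrinsics': array([[368.3502,   0.    , 325.298 ],
       [  0.    , 368.3502, 198.1711],
       [  0.    ,   0.    ,   1.    ]]), 'rvec': array([ 2.1821, -2.1303,  0.1116]), 'tvec': array([-0.0017,  0.514 ,  0.8223])}
side {'intrinsics': array([[421.6689,   0.    , 317.4891],
       [  0.    , 421.6689, 202.0333],
       [  0.    ,   0.    ,   1.    ]]), 'rvec': array([ 0.1309, -2.8105,  1.2761]), 'tvec': array([0.496 , 0.111 , 0.8892])}
[ 0.2419 -0.5758  0.2219] [[-0.0007  0.3874 -0.9219]
 [ 0.0013 -0.9219 -0.3874]
 [-1.     -0.0015  0.0001]]
```

View pics/top.png

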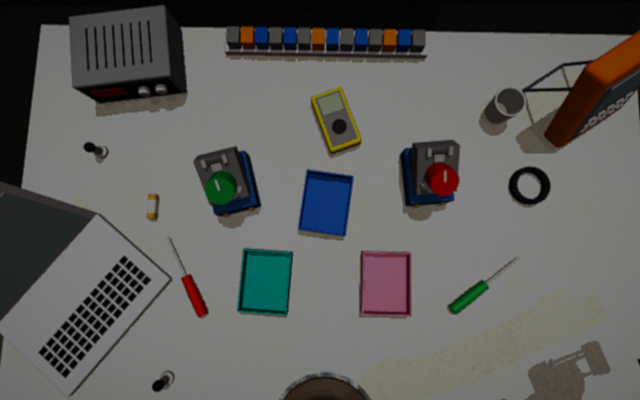

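View pics/side.png

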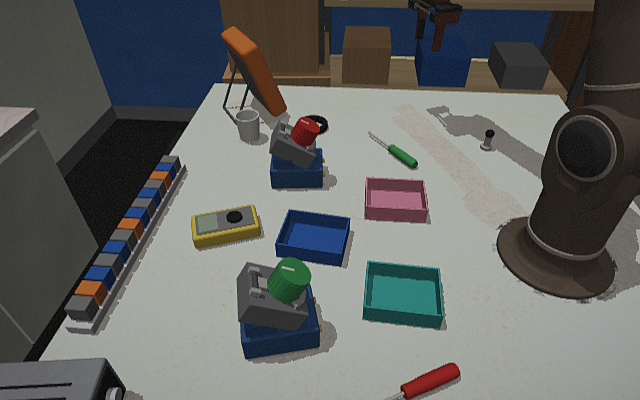

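The top view shows the red cap at (443,180) and the green one at (221,187). Trays: blue (327,204), teal (265,282), pink (386,283). Red look-alikes: the screwdriver handle (195,295) and the radio's red display. A loose fuse look-alike lies at (152,207). I choose the red round cap on the grey plate and the blue tray; next I measure them and check a close crop.

```bash
python3 - <<'E'
from h import *
for n,box,tb in(("top",(395,135,480,215),(290,160,365,245)),("side",(260,105,335,195),(265,200,360,270))):
    z=np.load(n+".npz"); p,d,P=z["p"],z["d"],z["P"]; hsv=cv2.cvtColor(p,cv2.COLOR_RGB2HSV)
    x0,y0,x1,y1=box; B=np.zeros(d.shape,bool); B[y0:y1,x0:x1]=1
    H,S,V=[hsv[...,i].astype(int) for i in range(3)]
    red=B&((H<8)|(H>172))&(S>150)&(V>60)&(d>0); blue=B&(H>100)&(H<125)&(S>120)&(d>0); grey=B&(S<60)&(d>0)&(P[...,2]>.05)
    print(n,"red",red.sum(),P[red].mean(0),P[red].min(0),P[red].max(0))
    for nm,m in(("red",red),("grey",grey)):
        Q=P[m]; best=None; rng=np.random.default_rng(0)
        for _ in range(500):   # RANSAC plane
            a=Q[rng.choice(len(Q),3,False)]; nn=np.cross(a[1]-a[0],a[2]-a[0]); l=np.linalg.norm(nn)
            if l<1e-6: continue
            nn/=l
            k=abs((Q-a[0])@nn)<.0025
            if best is None or k.sum()>best.sum(): best=k
        q=Q[best]; c=q.mean(0); nn=np.linalg.svd(q-c)[2][2]; nn*=np.sign(nn[2])
        print(nm,"plane",len(q),len(Q),c,nn,"tilt",np.degrees(np.arccos(nn[2])),"yaw",np.degrees(np.arctan2(nn[1],nn[0])))
        if nm=="red":
            (cc,rr)=cv2.minEnclosingCircle(q[:,:2].astype(np.float32)); print(" circ",cc,rr)
    ft=P[blue]; 
    if len(ft)>20: print("foot",cv2.minAreaRect(ft[:,:2].astype(np.float32)),ft[:,2].max())
    T=np.zeros(d.shape,bool); T[tb[1]:tb[3],tb[0]:tb[2]]=1
    tr=T&(H>100)&(H<125)&(S>120)&(d>0); q=P[tr]; print("tray",cv2.minAreaRect(q[:,:2].astype(np.float32)),np.percentile(q[:,2],[2,50,98]))
a=cv2.resize(np.load("top.npz")["p"][125:225,385:485],(500,500),interpolation=2); b=np.load("side.npz")["p"][100:195,255:340]
b=cv2.resize(b,(300,500),interpolation=2) if 0 else cv2.resize(b,(300,335),interpolation=2)
im=np.zeros((500,800,3),np.uint8); im[:,:500]=a; im[:335,500:]=b; cv2.imwrite("pics/b.png",im[:,:,::-1])
E
```

```text
top red 717 [ 0.543  -0.2225  0.1555] [ 0.5121 -0.254   0.1208] [ 0.5804 -0.1975  0.1722]
red plane 536 717 [ 0.536  -0.2244  0.1572] [-0.4944 -0.0463  0.868 ] tilt 29.771784568710114 yaw -174.64907329448369
 circ (0.5367252230644226, -0.22479650378227234) 0.027506686747074127
grey plane 741 1513 [ 0.5795 -0.2128  0.1275] [-0.4959 -0.0516  0.8668] tilt 29.906485761030012 yaw -174.05500219965376
foot ((0.5703179240226746, -0.22049075365066528), (0.12852159142494202, 0.09867140650749207), 6.163647174835205) 0.09795104096979074
tray ((0.5039191842079163, 0.01015956699848175), (0.1078803688287735, 0.1391667276620865), 83.2020263671875) [0.0012 0.0047 0.0414]
side red 564 [ 0.5484 -0.214   0.1436] [ 0.5146 -0.5043 -0.0007] [ 0.5836 -0.1925  0.1695]
red plane 196 564 [ 0.5381 -0.2227  0.156 ] [-0.4912 -0.0548  0.8693] tilt 29.619240836003467 yaw -173.63455791708
 circ (0.5381947159767151, -0.22367863357067108) 0.028821304440498352
grey plane 595 1213 [ 0.5762 -0.1786  0.1021] [-0.1093  0.994   0.0082] tilt 89.52800384359924 yaw 96.27307051720112
foot ((0.5774509310722351, -0.3349979817867279), (0.130740225315094, 0.34220463037490845), 2.7362937927246094) 0.10137704407159571
tray ((0.5063289403915405, 0.010317817330360413), (0.11374732106924057, 0.14070165157318115), 83.21067810058594) [0.0012 0.0099 0.0399]
```

View pics/b.png

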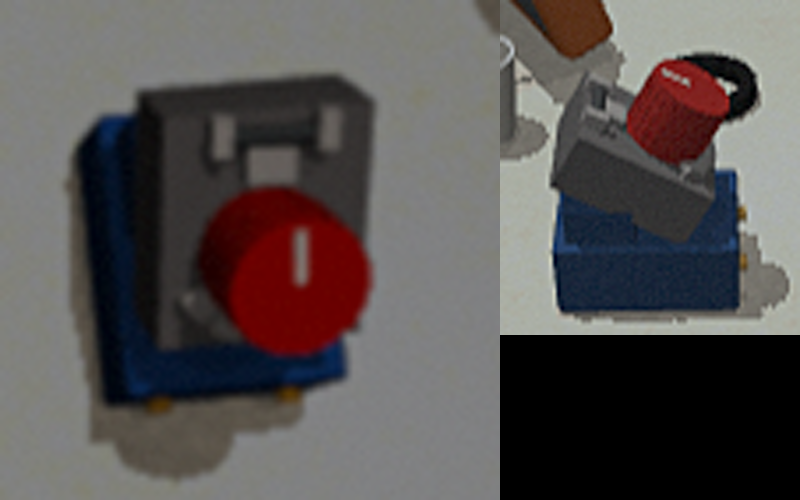

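The crop confirms it: a red round cap with a white mark, on a grey plate with the hinge up-slope; the holder's yaw is about 6°. The mouth is at about (0.561, -0.2215, 0.115). The tool stays vertical, so I'll turn the cap in short strokes with the jaws near the level axis.

Emit:
{"api": "send_rows", "payload": {"rows": "1 -30 0 0 0;1 -20 0 0 0;1 0 -17.4 -34.5 0;1 0 -17.4 -34.5 0;1 0 -17.4 -34.5 0;1 0 -17.4 -34.5 0;1 0 -17.4 -34.5 0;1 0 -17.4 -34.5 0;1 0 -17.4 -34.5 0;1 0 -17.4 -34.5 0;1 0 -17.4 -34.5 0;1 0 -17.4 -34.5 0;1 0 -17.4 -34.5 0;1 0 -17.4 -34.5 0;1 0 0 0 0.147;1 0 0 0 0.147;1 0 0 0 0", "squeeze": 30}}

```text
clock: 2.22
tcp_pos: [0.5427, -0.2232, 0.2722]
ee_rot: [-0.037, -0.706, -0.037, 0.706]
contact_force: [-0.7, -0.1, 0.5]
width: 1.001
```

```bash
python3 - <<'E'
from h import *
s,t,M=st(); print(t,s["q"]); print(M); print(vision.get_calibration("wrist"))
p,d,c=grab("wrist"); cv2.imwrite("pics/c.png",p[:,:,::-1]); np.savez("w.npz",p=p,d=d)
g=np.array([.543,-.2234,.1276]); print("tool delta mm",1000*M.T@(g-t))
E
```

```text
[ 0.5427 -0.2232  0.2722] [ 0.4463  0.318  -0.1803  1.616   0.0601  1.2138 -1.212 ]
[[-0.0008  0.1048 -0.9945]
 [ 0.0001 -0.9945 -0.1048]
 [-1.     -0.0001  0.0008]]
{'intrinsics': array([[309.7069,   0.    , 317.1568],
       [  0.    , 309.7069, 195.0346],
       [  0.    ,   0.    ,   1.    ]]), 'rvec': array([-2.1895,  1.9714,  0.2458]), 'tvec': array([-0.2786,  0.459 ,  0.5653])}
tool delta mm [144.6344   0.2807  -0.3551]
```

View pics/c.png

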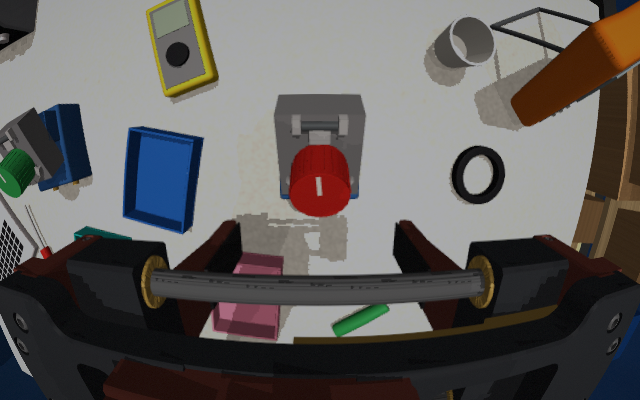

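The wrist view shows the cap at (320,185), centred between the fingers (222 and 410), with the hinge above at (320,125). I'll pre-spin, go down and grip.

Emit:
{"api": "send_rows", "payload": {"rows": "0.8 20 0 0 0.14;0.8 25 0 0 0.14;0.8 25 0 0 0.14;0.8 25 0 0 0;0.8 20 0 0 0;0.8 15 0 0 0;0.8 9 0 0 0;0.8 5 0 0 0;0.8 0 0 0 0;0.3 0 0 0 0;0.3 0 0 0 0;0.3 0 0 0 0;0.3 0 0 0 0", "squeeze": 30}}

```text
clock: 3.9
tcp_pos: [0.5431, -0.2239, 0.1291]
ee_rot: [-0.111, 0.699, -0.112, -0.698]
contact_force: [-2.3, -3.0, 3.9]
width: 0.685
```

Emit:
{"api": "send_rows", "payload": {"rows": "0.3 0 0 0 -0.12;0.3 0 0 0 -0.12;0.3 0 0 0 -0.12;0.3 0 0 0 -0.12;0.3 0 0 0 -0.12;0.3 0 0 0 -0.12;0.3 0 0 0 -0.12;0.3 0 0 0 0"}}

```text
clock: 4.9
tcp_pos: [0.542, -0.2275, 0.1298]
ee_rot: [-0.184, -0.683, -0.181, 0.684]
contact_force: [-6.5, -7.5, 7.2]
width: 0.667
```

```bash
python3 - <<'E'
from h import *
s,t,M=st(); print(t,s["contact_force"],s["moment"],s["width"],M[:,1])
a,_,_=grab("wrist"); b,_,_=grab("side"); c,_,_=grab("top")
im=np.hstack([cv2.resize(a[60:260,220:420],(400,400)),cv2.resize(c[135:215,400:480],(400,400),interpolation=2)]); cv2.imwrite("pics/d.png",im[:,:,::-1])
E
```

```text
[ 0.542  -0.2275  0.1298] [-6.4751 -7.5248  7.217 ] [-3.0255  0.6838 -0.7456] 0.6671260486134185 [ 0.4979 -0.8672  0.0041]
```

View pics/d.png

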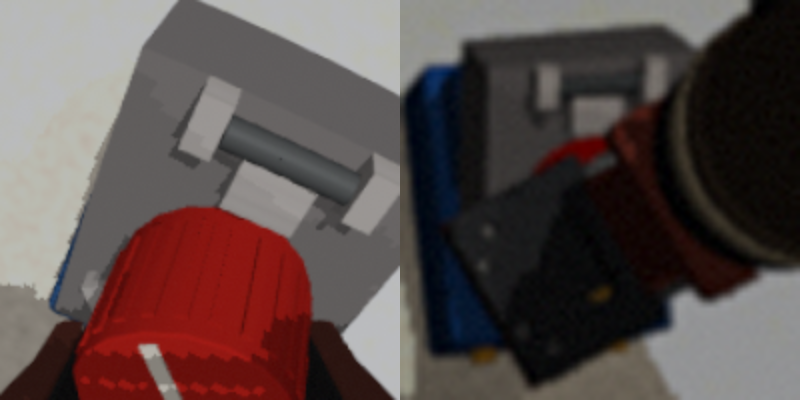

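The wrist crop shows the white mark at (160,370), now about 50° left of the up-slope direction, so the first stroke turned the cap about 0.8 rad. Next stroke.

Emit:
{"api": "send_rows", "payload": {"rows": "0.8 0 0 0 0;0.8 0 0 0 0;0.8 0 0 0 0.15;0.8 0 0 0 0.15;0.8 0 0 0 0.15;0.8 0 0 0 0.15;0.8 0 0 0 0.15;0.8 0 0 0 0.13;0.3 0 0 0 0;0.3 0 0 0 0;0.3 0 0 0 0;0.3 0 0 0 0"}}

```text
clock: 6.55
tcp_pos: [0.5423, -0.2234, 0.1283]
ee_rot: [0.125, -0.696, 0.125, 0.696]
contact_force: [-3.1, -1.6, -2.8]
width: 0.694
```

Emit:
{"api": "send_rows", "payload": {"rows": "0.3 0 0 0 -0.13;0.3 0 0 0 -0.13;0.3 0 0 0 -0.13;0.3 0 0 0 -0.13;0.3 0 0 0 -0.13;0.3 0 0 0 -0.13;0.3 0 0 0 -0.12;0.3 0 0 0 0;0.8 0 0 0 0;0.8 0 0 0 0;0.8 0 0 0 0.15;0.8 0 0 0 0.15;0.8 0 0 0 0.15;0.8 0 0 0 0.15;0.8 0 0 0 0.15;0.8 0 0 0 0.15;0.3 0 0 0 0;0.3 0 0 0 0;0.3 0 0 0 0;0.3 0 0 0 0"}}

```text
clock: 9.05
tcp_pos: [0.5426, -0.2234, 0.1285]
ee_rot: [0.125, -0.696, 0.125, 0.696]
contact_force: [-3.1, -2.5, 0.0]
width: 0.694
```

```bash
python3 - <<'E'
from h import *
s,t,M=st(); print(s["clock"],t,s["contact_force"],s["moment"],s["width"],M[:,1])
a,_,_=grab("wrist")
cv2.imwrite("pics/e.png",cv2.resize(a[60:260,220:420],(500,500))[:,:,::-1])
E
```

```text
9.05 [ 0.5426 -0.2234  0.1285] [-3.1314 -2.4926  0.0355] [-0.3476  0.4561  0.0745] 0.6943309816860601 [-0.3479 -0.9375  0.0001]
```

View pics/e.png

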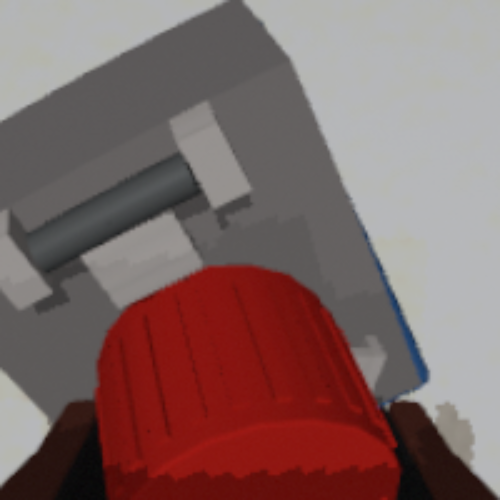

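The mark has turned out of view to the lower side, as expected after about 1.6 rad. Third stroke, then a short fourth that ends level.

Emit:
{"api": "send_rows", "payload": {"rows": "0.3 0 0 0 -0.13;0.3 0 0 0 -0.13;0.3 0 0 0 -0.13;0.3 0 0 0 -0.13;0.3 0 0 0 -0.13;0.3 0 0 0 -0.13;0.3 0 0 0 -0.12;0.3 0 0 0 0;0.8 0 0 0 0;0.8 0 0 0 0;0.8 0 0 0 0.15;0.8 0 0 0 0.15;0.8 0 0 0 0.15;0.8 0 0 0 0.15;0.8 0 0 0 0.15;0.3 0 0 0 0;0.3 0 0 0 0;0.3 0 0 0 0;0.3 0 0 0 0"}}

```text
clock: 11.48
tcp_pos: [0.5424, -0.2239, 0.1284]
ee_rot: [0.072, -0.703, 0.073, 0.704]
contact_force: [-3.6, -5.0, -0.9]
width: 0.672
```

Emit:
{"api": "send_rows", "payload": {"rows": "0.3 0 0 0 -0.1;0.3 0 0 0 -0.1;0.3 0 0 0 -0.1;0.3 0 0 0 0"}}

```text
clock: 11.98
tcp_pos: [0.5424, -0.2252, 0.1286]
ee_rot: [-0.034, -0.706, -0.033, 0.706]
contact_force: [-1.6, -6.3, -1.4]
width: 0.644
```

```bash
python3 - <<'E'
from h import *
s,t,M=st(); print(s["clock"],t,s["contact_force"],s["moment"],s["width"],M[:,1])
# arc deltas for the grip point about the hinge (h forward, down positive = tool x)
r=np.array([-50.,34-2-4]); 
x=np.array([np.cos(np.pi/6),.5]); z=np.array([-.5,np.cos(np.pi/6)])
v=r[0]*x+r[1]*z
th=np.linspace(0,2.1,22); P=np.array([[v[0]*np.cos(a)+v[1]*np.sin(a),-v[0]*np.sin(a)+v[1]*np.cos(a)] for a in th])
D=np.diff(P,axis=0); print(P[0],P[-1]); print(np.c_[-D[:,1],D[:,0],th[1:]].round(1).tolist())
E
```

```text
11.975 [ 0.5424 -0.2252  0.1286] [-1.5898 -6.2829 -1.3967] [-1.92   0.391 -0.173] 0.6436226542576056 [ 0.094  -0.9956  0.0016]
[-57.3013  -0.7513] [28.2798 49.8423]
[[-5.7, 0.2, 0.1], [-5.7, 0.8, 0.2], [-5.6, 1.3, 0.3], [-5.4, 1.9, 0.4], [-5.2, 2.4, 0.5], [-4.9, 2.9, 0.6], [-4.6, 3.4, 0.7], [-4.2, 3.8, 0.8], [-3.8, 4.3, 0.9], [-3.4, 4.6, 1.0], [-2.9, 4.9, 1.1], [-2.4, 5.2, 1.2], [-1.9, 5.4, 1.3], [-1.3, 5.6, 1.4], [-0.8, 5.7, 1.5], [-0.2, 5.7, 1.6], [0.4, 5.7, 1.7], [0.9, 5.6, 1.8], [1.5, 5.5, 1.9], [2.1, 5.3, 2.0], [2.6, 5.1, 2.1]]
```

Start lifting along the arc about the hinge, three small rows first to check that it is free.

Emit:
{"api": "send_rows", "payload": {"rows": "0.3 0 0 0 0;0.3 -5.9 0 -0.5 0;0.3 -5.8 0 -1.1 0;0.3 -5.7 0 -1.7 0;0.3 0 0 0 0", "squeeze": 20}}

```text
clock: 12.6
tcp_pos: [0.5419, -0.2252, 0.1422]
ee_rot: [-0.033, -0.703, -0.033, 0.709]
contact_force: [-3.5, -9.4, -19.5]
width: 0.64
```

```bash
python3 - <<'E'
from h import *
s,t,M=st(); print(s["clock"],t,s["contact_force"],s["moment"],s["width"])
a,_,_=grab("wrist"); b,_,_=grab("side")
cv2.imwrite("pics/f.png",np.hstack([cv2.resize(a[60:260,220:420],(400,400)),cv2.resize(b[100:190,250:340],(400,400),interpolation=2)])[:,:,::-1])
E
```

```text
12.6 [ 0.5419 -0.2252  0.1422] [ -3.549   -9.3619 -19.4713] [-2.2488  0.7762 -0.0046] 0.6395551494161691
```

View pics/f.png

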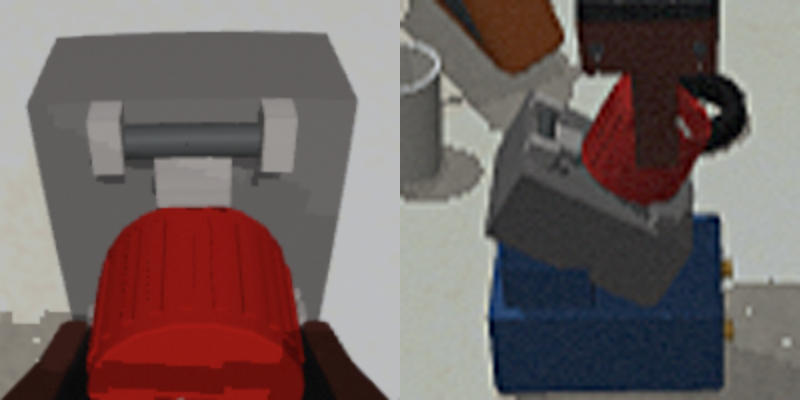

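Pulling at 20 N did not lift it, so the lug still seems to hold. I'll go back down and add a firmer stroke, then look at the mark with the tool raised.

Emit:
{"api": "send_rows", "payload": {"rows": "0.8 0 0 0 0;0.8 0 0 0 0;0.8 9 0 1.7 0.15;0.8 8.4 0 1.6 0.15;0.8 0 0 0 0.15;0.3 0 0 0 0;0.3 0 0 0 0;0.3 0 0 0 0;0.3 0 0 0 0;0.3 0 0 0 -0.13;0.3 0 0 0 -0.13;0.3 0 0 0 -0.13;0.3 0 0 0 -0.13;0.3 0 0 0 -0.13;0.3 0 0 0 -0.13;0.3 0 0 0 -0.12;0.3 0 0 0 0", "squeeze": 40}}

```text
clock: 14.82
tcp_pos: [0.5455, -0.2266, 0.1304]
ee_rot: [0.191, 0.683, 0.187, -0.679]
contact_force: [2.9, -6.2, 2.8]
width: 0.675
```

```bash
python3 - <<'E'
from h import *
s,t,M=st(); print(s["clock"],t,s["contact_force"],s["moment"],s["width"],M[:,1])
E
```

```text
14.825 [ 0.5455 -0.2266  0.1304] [ 2.9128 -6.2446  2.8499] [-2.6605 -1.0856 -0.9875] 0.6750599130110766 [ 0.5158 -0.8567  0.0071]
```

Emit:
{"api": "send_rows", "payload": {"rows": "0.85 0 0 0 0;0.85 0 0 0 0;0.85 -40 0 0 0;0.85 -40 0 0 0.15;0.85 -40 0 0 0.15;0.85 -20 0 0 0.15;0.85 0 0 0 0"}}

```text
clock: 15.7
tcp_pos: [0.5435, -0.2221, 0.2696]
ee_rot: [0.034, 0.707, 0.034, -0.706]
contact_force: [-0.6, 0.2, -0.3]
width: 0.848
```

```bash
python3 - <<'E'
from h import *
s,t,M=st(); print(s["clock"],t,s["contact_force"],s["moment"],s["width"],M[:,1])
a,_,_=grab("wrist"); b,_,_=grab("side")
cv2.imwrite("pics/g.png",np.hstack([cv2.resize(a[60:260,220:420],(400,400)),cv2.resize(b[100:190,250:340],(400,400),interpolation=2)])[:,:,::-1])
E
```

```text
15.7 [ 0.5435 -0.2221  0.2696] [-0.5738  0.1564 -0.343 ] [0.0265 0.0244 0.0118] 0.8484100460646604 [ 0.0962 -0.9954  0.0003]
```

View pics/g.png

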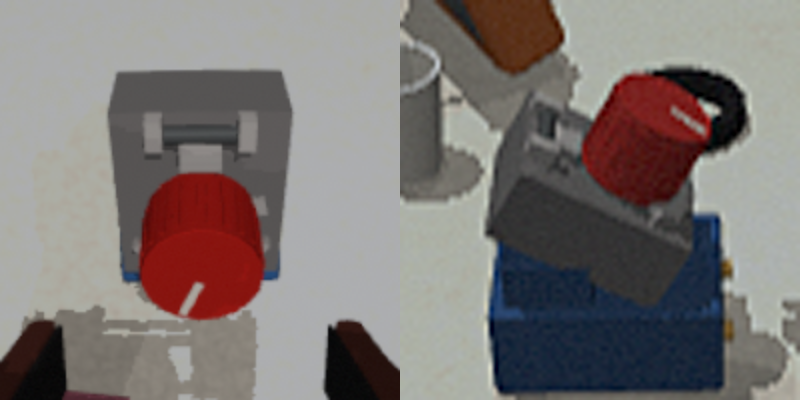

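The mark now runs from (200,285) to (185,312), about 150° anticlockwise of up-slope, so the turn is about 2.6 rad and the cap should be free. I'll re-grip level and lift again.

Emit:
{"api": "send_rows", "payload": {"rows": "0.85 40 0 0 0;0.85 40 0 0 0;0.85 30 0 -1 0;0.85 20 0 -1 0;0.85 10 0 0 0;0.85 5 0 0 0;0.3 0 0 0 0;0.3 0 0 0 0;0.3 0 0 0 0;0.3 0 0 0 0;0.3 -5.9 0 -0.3 0;0.3 -5.8 0 -0.9 0;0.3 -5.7 0 -1.5 0;0.3 0 0 0 0", "squeeze": 25}}

```text
clock: 17.55
tcp_pos: [0.5483, -0.2244, 0.1417]
ee_rot: [0.033, 0.707, 0.032, -0.706]
contact_force: [1.6, -5.1, -1.6]
width: 0.638
```

```bash
python3 - <<'E'
from h import *
s,t,M=st(); print(s["clock"],t,s["contact_force"],s["moment"],s["width"],M[:,1])
a,_,_=grab("wrist"); b,_,_=grab("side")
cv2.imwrite("pics/i.png",np.hstack([cv2.resize(a[60:260,220:420],(400,400)),cv2.resize(b[100:190,250:340],(400,400),interpolation=2)])[:,:,::-1])
E
```

```text
17.55 [ 0.5483 -0.2244  0.1417] [ 1.6432 -5.08   -1.5875] [-1.1418 -0.326  -0.059 ] 0.6382327728810556 [ 0.0924 -0.9957  0.0023]
```

View pics/i.png

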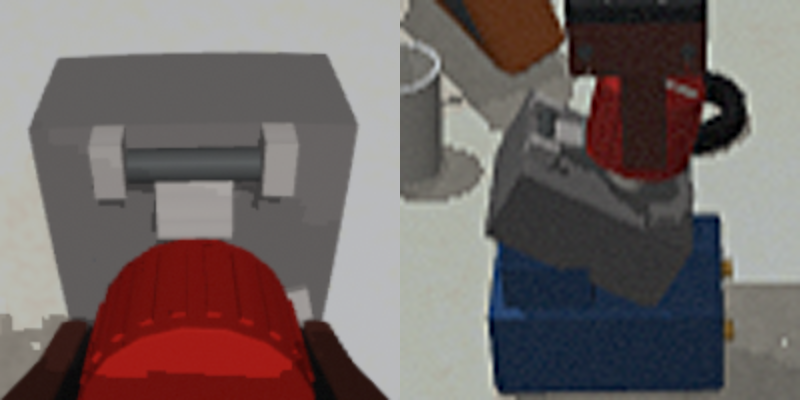

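The cap is tipping (side crop: its tilt has changed at (645,130)) at about 2 N. I'll continue round the arc.

Emit:
{"api": "send_rows", "payload": {"rows": "0.3 -5.4 0 -1.9 0;0.3 -5.2 0 -2.4 0;0.3 -4.9 0 -2.9 0;0.3 -4.6 0 -3.4 0;0.3 -4.2 0 -3.8 0;0.3 -3.8 0 -4.3 0;0.3 -3.4 0 -4.6 0;0.3 0 0 0 0"}}

```text
clock: 18.65
tcp_pos: [0.5699, -0.2222, 0.1723]
ee_rot: [-0.033, -0.706, -0.032, 0.707]
contact_force: [-0.3, -5.9, -2.8]
width: 0.638
```

Emit:
{"api": "send_rows", "payload": {"rows": "0.3 -2.9 0 -4.9 0;0.3 -2.4 0 -5.2 0;0.3 -1.9 0 -5.4 0;0.3 -1.3 0 -5.6 0;0.3 -0.8 0 -5.7 0;0.3 0 0 0 0"}}

```text
clock: 19.4
tcp_pos: [0.5968, -0.2195, 0.1821]
ee_rot: [-0.033, -0.706, -0.032, 0.707]
contact_force: [-1.4, -4.6, -0.3]
width: 0.642
```

```bash
python3 - <<'E'
from h import *
s,t,M=st(); print(s["clock"],t,s["contact_force"],s["moment"],s["width"],M[:,1])
b,_,_=grab("side")
cv2.imwrite("pics/j.png",cv2.resize(b[80:190,240:350],(440,440),interpolation=2)[:,:,::-1])
E
```

```text
19.4 [ 0.5968 -0.2195  0.1821] [-1.355 -4.551 -0.291] [-1.1217  0.558  -0.082 ] 0.6424623445213434 [ 0.0925 -0.9957  0.0016]
```

View pics/j.png

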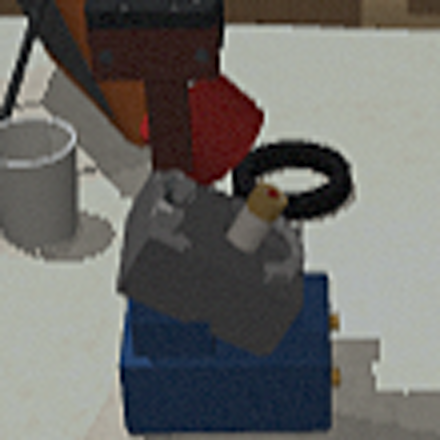

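The cap is about 1.5 rad over, and the fuse stands bare at (255,215) in the crop. On to about 2.1.

Emit:
{"api": "send_rows", "payload": {"rows": "0.3 -0.2 0 -5.7 0;0.3 0.4 0 -5.7 0;0.3 0.9 0 -5.6 0;0.3 1.5 0 -5.5 0;0.3 2.1 0 -5.3 0;0.3 2.6 0 -5.1 0;0.3 0 0 0 0;0.3 0 0 0 0"}}

```text
clock: 20.45
tcp_pos: [0.6319, -0.2155, 0.1755]
ee_rot: [0.034, 0.708, 0.033, -0.705]
contact_force: [2.4, -4.8, 3.8]
width: 0.637
```

Emit:
{"api": "send_rows", "payload": {"rows": "0.9 0 0 0 0;0.9 0 0 0 0;0.9 0 0 0 0;0.9 -25 0 0 0;0.9 -35 0 0 0;0.9 -30 0 0 0;0.9 -10 0 20 0;0.9 0 0 50 0;0.9 0 0 50 0;0.9 0 0 0 0"}}

```text
clock: 21.7
tcp_pos: [0.5077, -0.227, 0.275]
ee_rot: [-0.032, -0.706, -0.032, 0.707]
contact_force: [1.1, 0.3, 0.5]
width: 0.899
```

```bash
python3 - <<'E'
from h import *
s,t,M=st(); print(s["clock"],t,s["contact_force"],s["width"],M[:,1])
ims=[]
for n,(x0,y0,x1,y1) in(("side",(240,80,350,190)),("top",(390,110,490,210))):
    p,d,c=grab(n); P=pts(d,c); np.savez(n+"2.npz",p=p,d=d,P=P); ims.append(cv2.resize(p[y0:y1,x0:x1],(400,400),interpolation=2))
    hsv=cv2.cvtColor(p,cv2.COLOR_RGB2HSV).astype(int); B=np.zeros(d.shape,bool); B[y0:y1,x0:x1]=1
    red=B&((hsv[...,0]<8)|(hsv[...,0]>172))&(hsv[...,1]>150)&(hsv[...,2]>60)&(d>0); print(n,"red",red.sum(),np.percentile(P[red],[2,50,98],axis=0))
    # fuse: points within 18 mm of holder axis, 15..40 out of the mouth
    m=np.array([.5609,-.2215,.1154]); nn=np.array([-.497,-.0523,.866]); yv=np.array([-.1045,.9945,0]); xv=np.cross(yv,nn)
    L=(P-m)@np.c_[xv,yv,nn]; k=B&(d>0)&(np.hypot(L[...,0],L[...,1])<.02)&(L[...,2]>.012)&(L[...,2]<.05)
    print(" fuse local",k.sum(),np.percentile(L[k],[5,50,95],axis=0)*1000 if k.any() else "")
cv2.imwrite("pics/k.png",np.hstack(ims)[:,:,::-1])
E
```

```text
21.7 [ 0.5077 -0.227   0.275 ] [1.1224 0.3213 0.5245] 0.8992834888469993 [ 0.0909 -0.9959  0.0008]
side red 512 [[ 0.5837 -0.4415  0.1   ]
 [ 0.6069 -0.1952  0.2106]
 [ 0.6547 -0.1862  0.2278]]
 fuse local 107 [[-9.2625 -7.2728 13.3037]
 [ 0.5734  5.6212 28.7532]
 [ 8.7537 10.1819 35.6383]]
top red 758 [[ 0.5297 -0.2393  0.2055]
 [ 0.6022 -0.2103  0.2212]
 [ 0.6242 -0.187   0.4455]]
 fuse local 0
```

View pics/k.png

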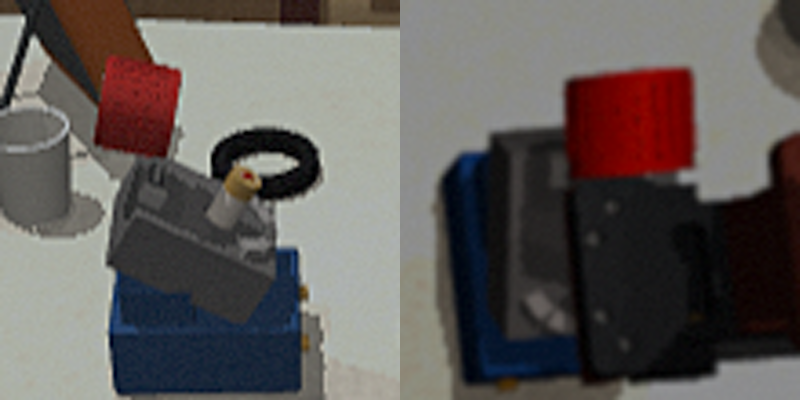

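The side crop shows the cap standing open near its stop at (140,105) and the fuse at (235,195), held by nothing. Before going down beside the open cap I check the wrist camera's clearance.

```bash
python3 - <<'E'
from h import *
c=vision.get_calibration("wrist"); s,t,M=st()
Rm=cv2.Rodrigues(c["rvec"])[0]; o=-Rm.T@c["tvec"]; print("cam in tool mm",1000*M.T@(o-t)); print(s["q"])
g=np.array([.546,-.2231,.1189]); print("delta",1000*M.T@(g-t))
E
```

```text
cam in tool mm [-162.8962   -0.3792  -67.5077]
[ 0.5135  0.2692 -0.2285  1.6777  0.0644  1.2009 -1.2075]
delta [156.1768   0.4201 -34.9105]
```

Emit:
{"api": "send_rows", "payload": {"rows": "0.45 20 0 -17 0;0.45 30 0 -18 0;0.45 35 0.4 0 0;0.45 30 0 0 0;0.45 20 0 0 0;0.45 12 0 0 0;0.45 9 0 0 0;0.45 0 0 0 0;0 0 0 0 0;0 0 0 0 0;0 0 0 0 0;0 0 0 0 0;0 0 0 0 0", "squeeze": 15}}

```text
clock: 23.42
tcp_pos: [0.5461, -0.2239, 0.1193]
ee_rot: [0.033, 0.707, 0.033, -0.706]
contact_force: [0.2, -1.6, 6.4]
width: 0.249
```

```bash
python3 - <<'E'
from h import *
s,t,M=st(); print(s["clock"],t,s["contact_force"],s["moment"],s["width"],M[:,1])
E
```

```text
23.425 [ 0.5461 -0.2239  0.1193] [ 0.2221 -1.5955  6.3673] [-0.4885 -0.1007 -0.0261] 0.2491813540761464 [ 0.0932 -0.9956  0.0012]
```

Width is 21.9 mm, so the fuse is gripped. I draw it out along the holder's axis.

Emit:
{"api": "send_rows", "payload": {"rows": "0 -4.3 0 2.5 0;0 -4.3 0 2.5 0;0 -4.3 0 2.5 0;0 -4.3 0 2.5 0;0 -5.2 0 3 0;0 -5.2 0 3 0;0 -8.7 0 5 0;0 -8.7 0 5 0;0 -20 0 5 0;0 -25 0 5 0;0 0 0 0 0", "squeeze": 20}}

```text
clock: 24.8
tcp_pos: [0.5104, -0.2271, 0.2107]
ee_rot: [0.034, 0.707, 0.032, -0.705]
contact_force: [0.5, -0.1, -0.7]
width: 0.247
```

```bash
python3 - <<'E'
from h import *
s,t,M=st(); print(s["clock"],t,s["contact_force"],s["moment"],s["width"])
a,_,_=grab("wrist"); b,_,_=grab("side")
cv2.imwrite("pics/l.png",np.hstack([cv2.resize(a[100:300,220:420],(400,400)),cv2.resize(b[60:190,230:360],(400,400),interpolation=2)])[:,:,::-1])
g=np.array([.505,.0103,t[2]]); print("delta to tray",1000*M.T@(g-t))
E
```

```text
24.8 [ 0.5104 -0.2271  0.2107] [ 0.5236 -0.055  -0.7483] [0.0226 0.0157 0.0016] 0.2466346447481399
delta to tray [  -0.3903 -236.8759  -16.7811]
```

View pics/l.png

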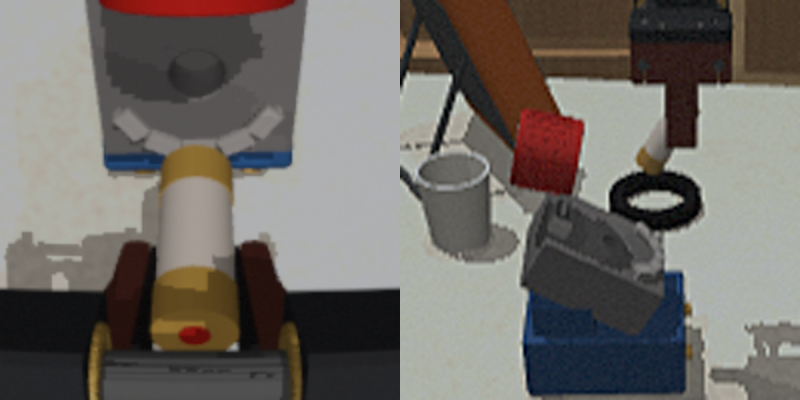

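The fuse is firmly held (wrist crop, centre (195,245)) with its lower end tilted forward, and the mouth is empty. I carry it over the blue tray.

Emit:
{"api": "send_rows", "payload": {"rows": "0 0 -29.6 -0.8 0;0 0 -29.6 -0.8 0;0 0 -29.6 -0.8 0;0 0 -29.6 -0.8 0;0 0 -29.6 -0.9 0;0 0 -29.6 -0.9 0;0 0 -29.6 -0.9 0;0 0 -29.6 -0.9 0;0 0 0 0 0"}}

```text
clock: 26.02
tcp_pos: [0.4936, 0.0123, 0.2077]
ee_rot: [-0.034, -0.706, -0.035, 0.707]
contact_force: [0.8, -0.7, -0.2]
width: 0.241
```

Emit:
{"api": "send_rows", "payload": {"rows": "0 30 0 0 0;0 30 0 0 0;0 30 0 0 0;0 30 0 0 0;0 20 0 0 0;0 12 0 0 0;0 8 0 0 0;0 6 0 0 0;0 4 0 0 0;0 0 0 0 0;0 0 0 0 0"}}

```text
clock: 27.4
tcp_pos: [0.4946, 0.0098, 0.0389]
ee_rot: [0.033, 0.707, 0.033, -0.706]
contact_force: [0.1, -0.6, 0.2]
width: 0.244
```

```bash
python3 - <<'E'
from h import *
s,t,M=st(); print(s["clock"],t,s["contact_force"],s["width"])
a,_,_=grab("wrist"); b,_,_=grab("side")
cv2.imwrite("pics/m.png",np.hstack([cv2.resize(a[60:300,200:440],(400,400)),cv2.resize(b[160:290,250:380],(400,400),interpolation=2)])[:,:,::-1])
E
```

```text
27.4 [0.4946 0.0098 0.0389] [ 0.0703 -0.5519  0.1751] 0.24445406383369297
```

View pics/m.png

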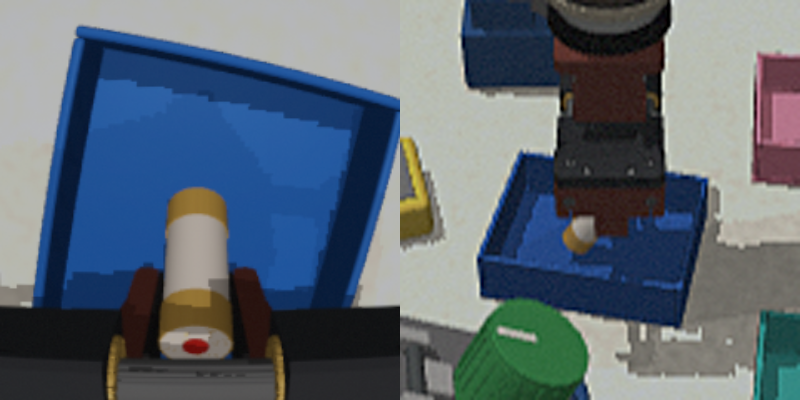

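The fuse is inside the blue tray, held, with its lower end near the floor. I lower it a little more, release, and rise.

Emit:
{"api": "send_rows", "payload": {"rows": "0 3 0 0 0;0 3 0 0 0;0 2 0 0 0;0 0 0 0 0;0.4 0 0 0 0;0.4 0 0 0 0;0.45 0 0 0 0;0.45 0 0 0 0;0.45 -10 0 0 0;0.45 -30 0 0 0;0.45 -40 0 0 0;0.45 -50 0 0 0;0.45 -50 0 0 0;0.45 0 0 0 0"}}

```text
clock: 29.25
tcp_pos: [0.4966, 0.0101, 0.215]
ee_rot: [0.033, 0.709, 0.033, -0.704]
contact_force: [0.9, -1.0, -1.1]
width: 0.452
```

Emit:
{"api": "send_rows", "payload": {"rows": "0.45 0 0 50 0;0.45 0 0 50 0;0.45 0 0 40 0;0.45 0 0 0 0;0.45 0 0 0 0;0.45 0 0 0 0;0.45 0 0 0 0"}}

```text
clock: 30.12
tcp_pos: [0.3555, -0.0031, 0.2103]
ee_rot: [-0.033, -0.706, -0.033, 0.707]
contact_force: [0.4, 0.2, -0.0]
width: 0.448
```

```bash
python3 - <<'E'
from h import *
s,t,M=st(); print(s["clock"],t,s["contact_force"],s["width"])
b,d,c=grab("side"); P=pts(d,c); h=cv2.cvtColor(b,cv2.COLOR_RGB2HSV).astype(int)
k=np.zeros(d.shape,bool);k[205:262,278:345]=1; k&=((h[...,0]<90)|(h[...,1]<60))&(d>0)
print("fuse",k.sum(),np.percentile(P[k],[5,50,95],axis=0))
cv2.imwrite("pics/n.png",cv2.resize(b[80:330,180:430],(600,600),interpolation=2)[:,:,::-1])
E
```

```text
30.125 [ 0.3555 -0.0031  0.2103] [ 0.4168  0.1627 -0.0459] 0.44837073459281557
fuse 1053 [[ 0.4515 -0.1151 -0.0025]
 [ 0.5042 -0.0842  0.    ]
 [ 0.5944  0.1936  0.154 ]]
```

View pics/n.png

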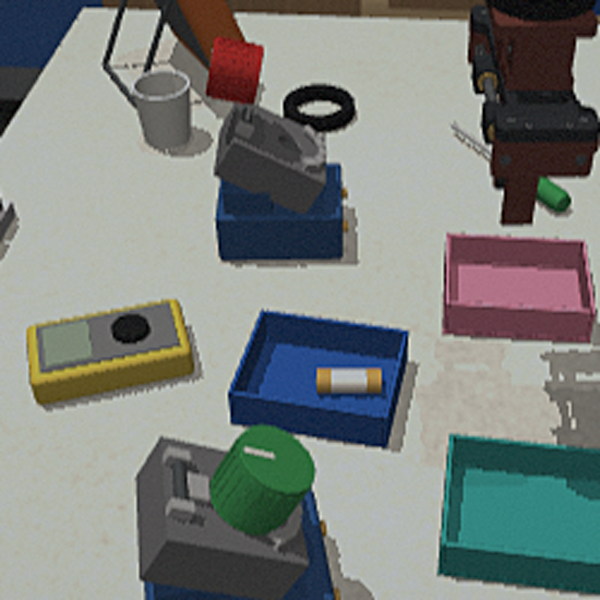

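The side view shows the fuse lying in the blue tray at (349,380), the red cap open at (236,70), and the meter and green cap as they were. I let it settle for a second and hand in.

Emit:
{"api": "send_rows", "payload": {"rows": "0.45 0 0 0 0;0.45 0 0 0 0;0.45 0 0 0 0;0.45 0 0 0 0;0.45 0 0 0 0;0.45 0 0 0 0;0.45 0 0 0 0;0.45 0 0 0 0"}}

```text
clock: 31.18
tcp_pos: [0.355, -0.0033, 0.2105]
ee_rot: [0.033, 0.706, 0.033, -0.706]
contact_force: [-0.4, -0.4, 0.1]
width: 0.449
```

```bash
python3 - <<'E'
from h import *
b,_,_=grab("side"); p=b[225:250,305:345].astype(int); k=(p[...,0]>110)
v,u=np.nonzero(k); print("fuse px",u.mean()+305,v.mean()+225)
print(job.finish_job())
E
```

```text
fuse px 324.9400921658986 237.110599078341
the job is handed in; nothing more can be done
None
```

The fuse is out of the red holder and lying in the blue tray, the red cap is open, and I handed the job in at about 31 s of the 72 s allowed. No verdict was reported.

- **Unscrewing:** I turned the cap in five grasps. After the fourth, a lift pulled about 20 N and the cap did not move, so I took it as still held and added a firmer stroke. Its mark then stood at about 150°, or 2.6 rad.
- **Opening:** I gripped the cap level with its hinge and carried it round the hinge to about 2.1 rad. It stayed open after I let go.
- **Fuse:** I drew it out along the holder's axis and lowered it into the tray while held, with its tip just above the floor, then released it.

**Last checks:**
- **Fuse:** the side view shows it lying in the tray, at the same pixel one second later.
- **Rest of the scene:** in the same view the red cap is open near its stop. The green cap and yellow meter look as they did at the start, judged by eye only.
- **Arm:** the tool is clear of everything and reads close to zero force.
- **Failed check:** my last depth measurement of the fuse's position took in background, so I discarded it and went by the picture.

I viewed 14 pictures, four over the budget of 10.

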